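Pull the tapped drain-hole plug from a herb-trough die

ROBOT

A 6-joint arm with a two-finger parallel gripper is mounted at the origin on the work surface. World frame = base frame: x ahead of the robot, y to its left, z up, the work surface at z = 0. Lengths are in m, angles in rad, forces in N, time in s.
With the tool pointing down it reaches from about 0.325 to 0.9 m from the base axis. Payload 6.1 kg.
Tool frame: the origin (TCP) lies midway between the tips of the shut fingers; the grasp point (between the pads) lies 19 mm behind it; x points along the fingers, z is the direction in which the jaws open and shut, and the axes are right-handed (so a half turn about x gives the same grasp; the last joint's range is limited). The gripper opens to 87 mm and grips with 3 to 60 N. Pads are 19 mm wide; open, the fingers measure 117 mm over their backs; the gripper's body (75 mm by 190 mm) begins 51 mm behind the grasp point.
Start: joints at [1.134, 0.22, 1.526, -0, 1.395, -0.126], TCP at [0.191, 0.595, 0.223] pointing down, gripper open.
Joint ranges: [-2.98, 2.98], [-0.91, 2.08], [0.09, 2.57], [-1.24, 4.39], [0.2, 2.65], [-2.68, 2.68]. Speed limits (rad/s): [2.57, 2.57, 3.01, 3.14, 3.14, 3.14].

INTERFACE

Orientations are given as a rotation vector (axis times angle).
In Python, from bench import ctrl, hand, imaging, hand_in gives the robot as it stands. Calls block until the motion is done:
- ctrl.reach(position, orientation): joint-space move of the TCP to a pose.
- ctrl.move_l(position, v=0.15, frame=None): straight line of the TCP; frame=None keeps the orientation; v is the mean speed in m/s.
- ctrl.movej(angles): joint-space move.
- hand.release() and hand.gripper_close(force=None): open the fingers fully, or close them until they stop; force is the grip in N (None keeps the last).
- ctrl.sleep(seconds).
- ctrl.inverse_kinematics(position, orientation): joint angles nearest the present ones, or None.
- ctrl.read_state(): the state.
- imaging.capture(name): name is "scene" or "top" or "wrist"; returns (picture, depth): 420x560x3 uint8, blue, green, red; 420x560 float32, m along the optical axis (not along the pixel's ray), 0 where there is no reading.
- imaging.camera_info(name): a dict with "intrinsics" (3x3 intrinsics, pixels), "rvec" (rotation vector, rad) and "tvec" (3), from world to camera coordinates, as OpenCV has them; the wrist camera has in their place "tool_from_camera" (4x4, takes a point from camera to tool coordinates, whose origin is the TCP and whose axes are the tool frame's). Camera axes: x right, y down, z forward; pixel columns grow to the right and rows downward; lengths in m; the calibration is good to about 2 mm. A picture is of the moment at which its call begins: read the wrist's pose just before it. camera_info takes no time and is no camera call.
A pose or a line that the arm cannot do raises ctrl.PlanningError and nothing moves.
- hand_in(): hands the job in, once; it reports no verdict.
The state is a dict: "t": time; "joint_pos": joint angles; "qvel": joint speeds; "joint_torque": joint torques, N m; "tool_pos": TCP position; "tool_rot": TCP orientation; "contact_force": force on the tool from outside, world axes, zero at the start; "ft_torque": the same for the moment, N m; "opening": finger opening in m.
Only numpy, scipy, OpenCV 4.12 (cv2) and the standard library are available. Lean on these libraries where they do the work, as an engineer would, in place of code of your own. Each camera call takes 0.05 s, during which the arm holds its last target. There are 200 camera calls.

TASK

The drain-hole plug in the trough die has to come out for changing. Take the puller rod from the wooden tool block and screw it clockwise into the tapped plug, gently and without forcing the thread, until its collar just seats on the plug (do not tighten it); then pull the plug straight up out of its pocket and stand it upright in the steel tray with the rod still screwed in. Leave the other things on the bench and in the block where they are.

Things in the scene. Friction and masses are not known exactly. Their poses are not given: they have to be found in the camera images.
- rod_head (a point): Centre of the square head (24 x 24 x 36 mm tall, flats facing the point's x and y, z up along the rod) of the loose steel puller rod: the part to grip. It starts upright in the wooden tool block, hanging by its collar, yaw random. Below the head: round neck 18 mm across, 34 mm long; collar 40 mm across, 6 mm thick; thread; nose. Overall 106 mm, 260 g.
- rod_seat (a point): Centre of the underside of the rod's collar, 58 mm below the head's centre; z up. The rod reaches 30 mm further: thread 24 mm across its crests, then a nose 17 mm across, 12 mm long, tapered tip. Right-hand three-start thread, 27 mm per turn: turned clockwise seen from above it sinks 4.3 mm per rad. It may catch on a thread's start: back it off a little, anticlockwise. Seated, this point lies on plug_mouth.
- plug_mouth (a point): Centre of the tapped hole's mouth, top face of the aluminium plug to pull; z up. Hole 26 mm wide, 34 deep; its thread begins 4 mm down, 19 mm between crests. Yaw does not tell the thread's start: lowered in, the rod stops on the thread with its collar 5 to 14 mm above this point; then clockwise turning, about 1.2 to 3.3 rad in all, draws it down to its seat. Axial play in the thread under 1 mm.
- plug: The loose tapped plug, about 220 g; origin at the centre of its underside, z up. Square foot 50 x 50 x 28 mm tall, round boss 43 mm across and 14 mm tall on top. It starts fully down in its pocket, foot flush with the die's top, boss proud, 1 mm play all round, and cannot turn there. Rubber seals hold it with a drag of about 7 to 13 N for the first 20 mm of the way out.
- pocket (a point): Centre of the square pocket that holds the plug, at the level of the die's flat top, 93 mm above the bench; z up. The pocket is 52 x 52 mm and 28 mm deep.
- die: The fixed steel forming die for a herb trough: flange 150 x 240 x 18 mm and a tapered core on it, flat top 86 x 166 mm at 93 mm height. Origin at the centre of its underside, y along its length. The plug's pocket lies 42 mm from the middle towards -y; at +42 mm a second drain boss of the same outline, but solid and fixed, stands 14 mm proud.
- toolblock: The fixed wooden tool block, 150 x 75 x 50 mm, origin at the centre of its underside, x along its length. The rod's hole (29 mm wide, 40 mm deep) is at x = +35 mm, the drift's at x = -45 mm.
- tray_in (a point): Centre of the inner floor of the fixed, open steel parts tray, z up. Outside 160 (x) x 130 (y) x 22 mm high, walls 3 mm. It stands on the other side of the die from the tool block.
- drift: Bystander: a dark steel drift pin, 12 mm across and 68 mm long, upright in the tool block, standing 28 mm out of it, 80 mm from the rod. Origin at its lower end.
- pot: Bystander: a small terracotta pot, 80 mm across, 68 mm tall, on the bench. Origin at the centre of its underside.
- spare: Bystander: a spare plug without a hole on the bench, 50 x 50 mm foot, 42 mm tall in all. Origin at the centre of its underside.
- mallet: Bystander: a hammer lying on the far side of the bench beyond the die. Its origin lies on the bench under the hammer.
Mind the look-alikes: they are no part of the job. What is shaped like the part that bears rod_head but blue or red is not meant.

How it is judged:
On the way, in this order (a step that is already met when the one before it is completed fails the run):
1. the rod is screwed home: its collar within 2 mm of the plug's top face, square and centred, with the plug still down in its pocket (z of rod_seat in the frame of plug_mouth below 0.002 m and horizontal distance between rod_seat and plug_mouth below 0.004 m and angle between the z axis of rod_seat and the z axis of plug_mouth, either way round below 0.08 rad and z of plug_mouth in the frame of pocket below 0.02 m), for 0.2 s.
2. the plug is drawn straight out: its underside clear above the pocket, over the pocket and upright, hanging on the rod (z of plug_mouth in the frame of pocket above 0.044 m and horizontal distance between plug_mouth and pocket below 0.015 m and angle between plug's own z axis and vertical below 0.15 rad and distance between rod_seat and plug_mouth below 0.007 m), for 0.05 s.
At the end, for the whole second after the job is handed in: The plug stands upright (within 0.1 rad) on the floor of the steel tray (underside within 4 mm of it), at rest, with the rod still screwed in (collar within 7 mm of the plug's mouth) (horizontal distance between plug and tray_in below 0.075 m and z of plug in the frame of tray_in between -0.004 and 0.004 m and angle between plug's own z axis and vertical below 0.1 rad and distance between rod_seat and plug_mouth below 0.007 m and linear speed of plug below 0.02 m/s); the robot touches nothing.
It fails at once if with the plug still in the die, the rod and the plug bear on each other with more than 25 N (contact force between rod and plug above 25 N and distance between plug_mouth and pocket below 0.04 m).
It fails at once if the drift, the pot, the spare plug or the mallet is moved by more than 25 mm (distance of any of drift, pot, spare, mallet from where it was at the start of the episode above 0.025 m).
It also fails if it takes over 72 s, if anything falls off the work surface, if the arm or the gripper's body presses on something with over 40 N, if the wrist force passes 120 N, or if a joint passes its speed limit or range.

## Working session

There is one attempt and no reset: what is moved stays moved. The work goes in short steps, each a Python script; the robot and the scene stay as the last script left them, time stands still between calls to the robot, and variables do not carry over. Pictures are saved under pics/ and viewed, about 8 in all and at most 12, crops included, and the job is handed in when it is done.

```bash
ls; mkdir -p pics
python3 - <<'E'
from bench import ctrl,hand,imaging
import cv2,numpy as np
for n in ("scene","top"):
    p,d=imaging.capture(n); cv2.imwrite(f"pics/{n}0.png",p); np.save(f"pics/{n}0.npy",d); i=imaging.camera_info(n); print(n,i)
print(imaging.camera_info("wrist")); s=ctrl.read_state(); print(s)
E
```

```text
pics
scene {'intrinsics': array([[435.83339695,   0.        , 278.6003888 ],
       [  0.        , 435.83339695, 217.25468769],
       [  0.        ,   0.        ,   1.        ]]), 'rvec': array([ 0.69646668,  2.51715218, -1.27358742]), 'tvec': array([ 0.48747309, -0.13456506,  1.48276604])}
top {'intrinsics': array([[515.12773762,   0.        , 280.07349686],
       [  0.        , 515.12773762, 214.69229778],
       [  0.        ,   0.        ,   1.        ]]), 'rvec': array([ 2.15946804, -2.20817641,  0.02478186]), 'tvec': array([0.0635475 , 0.58237847, 1.23422773])}
{'intrinsics': array([[354.38936027,   0.        , 275.9608279 ],
       [  0.        , 354.38936027, 206.84424128],
       [  0.        ,   0.        ,   1.        ]]), 'tool_from_camera': array([[-5.00675983e-04, -2.48067580e-01,  9.68742600e-01,
        -1.62568098e-01],
       [ 2.48779273e-04, -9.68742722e-01, -2.48067483e-01,
         6.70343773e-02],
       [ 9.99999844e-01,  1.16801649e-04,  5.46740288e-04,
        -9.71942029e-04],
       [ 0.00000000e+00,  0.00000000e+00,  0.00000000e+00,
         1.00000000e+00]])}
{'t': 0.1, 'joint_pos': array([ 1.13390999e+00,  2.21118715e-01,  1.52749157e+00,  3.13786183e-06,
        1.39474737e+00, -1.26079249e-01]), 'qvel': array([-0.00072097, -0.00291215, -0.0042123 ,  0.00201779, -0.00117432,
        0.00143536]), 'joint_torque': array([ 1.71490181e-03, -4.95944202e+01, -3.88521194e+01,  7.02187582e-02,
        5.13556239e-02, -8.72015539e-05]), 'tool_pos': array([0.19088931, 0.5945373 , 0.22156708]), 'tool_rot': array([-0.97818752,  1.34194266,  0.97677799]), 'contact_force': array([-0.12600908, -0.94825908, -0.23930823]), 'ft_torque': array([ 0.009426  , -0.03137053, -0.05247512]), 'opening': 0.0869306644396837}
```

View pics/top0.png

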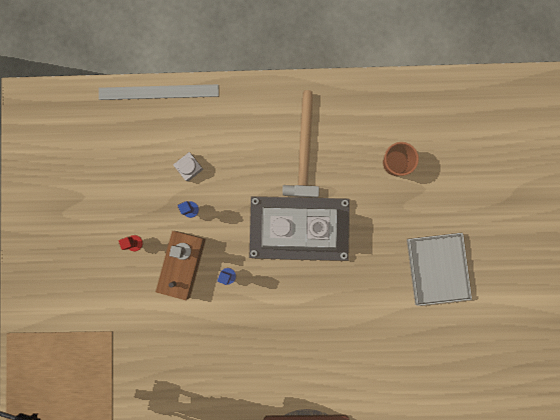

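View pics/scene0.png

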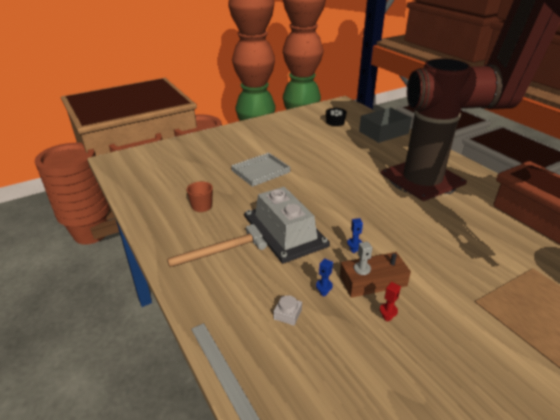

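The top view shows the rod head at about (180,250), in the toolblock, with the drift at (173,285). The plug with its hole is at (318,227), the tray is centred at about (441,269), and the blue and red decoys are around the block. I'll go for close wrist views of the plug, then the rod.

```bash
cat > h.py <<'E'
from bench import ctrl,hand,imaging,hand_in
import cv2,numpy as np
from scipy.spatial.transform import Rotation as R
def rot(a):  # tool down, jaw axis at yaw a
    x=np.array([0,0,-1.]);z=np.array([np.cos(a),np.sin(a),0]);return R.from_matrix(np.c_[x,np.cross(z,x),z]).as_rotvec()
def cast(K,Rwc,c,uv,z):
    d=Rwc@np.linalg.solve(K,[uv[0],uv[1],1]); return c+d*(z-c[2])/d[2]
def cam(name,pose=None):
    i=imaging.camera_info(name)
    if name=="wrist":
        T=i["tool_from_camera"];Rt=R.from_rotvec(pose[1]).as_matrix()
        return i["intrinsics"],Rt@T[:3,:3],pose[0]+Rt@T[:3,3]
    M=R.from_rotvec(i["rvec"]).as_matrix(); return i["intrinsics"],M.T,-M.T@i["tvec"]
def shot(f):
    s=ctrl.read_state();p,d=imaging.capture("wrist");cv2.imwrite(f"pics/{f}.png",p)
    np.savez(f"pics/{f}.npz",p=p,d=d,pos=s["tool_pos"],rot=s["tool_rot"])
    return p,d,(s["tool_pos"],s["tool_rot"])
def wcast(f,uv,z):
    n=np.load(f"pics/{f}.npz");return cast(*cam("wrist",(n["pos"],n["rot"])),uv,z)
E
python3 - <<'E'
from h import *
C=cam("top")
rod=cast(*C,(180,250),.126);plug=cast(*C,(319,227.5),.107);tray=cast(*C,(441,269.5),.012)
print(rod,plug,tray)
for n,p in(("b1",(188,209)),("b2",(227,276)),("red",(130,243)),("drift",(173,285)),("fixed",(283,227)),("t",(409,239)),("t",(466,236)),("t",(417,304)),("t",(471,299))):print(n,cast(*C,p,.1 if n!="t" else .022))
# yaw -> q6 over plug
for a in np.arange(-3,3.2,.5):
    q=ctrl.inverse_kinematics([*plug[:2],.2],rot(a)); print(round(a,2),None if q is None else np.round(q,2))
ctrl.reach([*plug[:2],.215],rot(np.pi/2)); p1,_,_=shot("plug")
ctrl.reach([*rod[:2],.235],rot(np.pi/2)); p2,_,_=shot("rod")
cv2.imwrite("pics/both.png",cv2.resize(np.hstack([p1[:,80:480],p2[:,80:480]]),None,fx=1,fy=1)); print(ctrl.read_state()["t"],ctrl.read_state()["contact_force"])
E
```

```text
[0.50506627 0.27090582 0.126     ] [ 0.54843001 -0.03834485  0.107     ] [ 0.44336031 -0.33253614  0.012     ]
b1 [0.59722055 0.25727396 0.1       ]
b2 [0.44397341 0.17094331 0.1       ]
red [0.5229458 0.39065   0.1      ]
drift [0.42617397 0.29352326 0.1       ]
fixed [0.55152307 0.04236844 0.1       ]
t [ 0.51808421 -0.25652852  0.022     ]
t [ 0.52229484 -0.39175402  0.022     ]
t [ 0.36357756 -0.27020502  0.022     ]
t [ 0.37299884 -0.39767498  0.022     ]
-3.0 None
-2.5 [-0.21  0.06  1.75  0.    1.33  2.29]
-2.0 [-0.21  0.06  1.75 -0.    1.33  1.79]
-1.5 [-0.21  0.06  1.75  0.    1.33  1.29]
-1.0 [-0.21  0.06  1.75 -0.    1.33  0.79]
-0.5 [-0.21  0.06  1.75 -0.    1.33  0.29]
0.0 [-0.21  0.06  1.75  0.    1.33 -0.21]
0.5 [-0.21  0.06  1.75 -0.    1.33 -0.71]
1.0 [-0.21  0.06  1.75  0.    1.33 -1.21]
1.5 [-0.21  0.06  1.75 -0.    1.33 -1.71]
2.0 [-0.21  0.06  1.75 -0.    1.33 -2.21]
2.5 None
3.0 None
3.9667 [-0.56694559 -0.17555459 -0.43837245]
```

View pics/both.png

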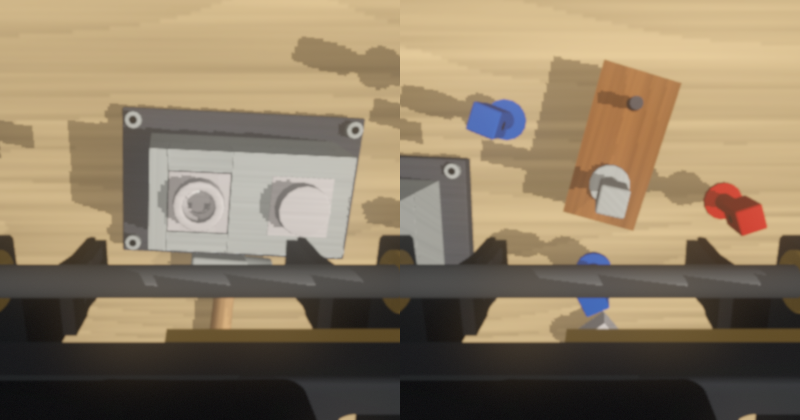

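Left half: the plug boss with its tapped hole is at about (200,205), and the solid boss is at (302,208). Right half: the rod's grey square head is at (613,202), the collar is at (610,185), and the decoys are well apart. I'll fit both from depth.

Run:
```python
from h import *
def world(f):
    n=np.load(f"pics/{f}.npz");K,Rw,c=cam("wrist",(n["pos"],n["rot"]));d=n["d"]
    v,u=np.mgrid[:420,:560];P=np.stack([(u-K[0,2])/K[0,0]*d,(v-K[1,2])/K[1,1]*d,d],-1)@Rw.T+c
    P[d==0]=np.nan; return P
for f,uv in(("plug",(280,205)),("rod",(293,202))):
    P=world(f);roi=P[uv[1]-50:uv[1]+50,uv[0]-50:uv[0]+50].reshape(-1,3);roi=roi[~np.isnan(roi[:,0])]
    h,e=np.histogram(roi[:,2],bins=np.arange(0,.2,.004));print(f,[(round(a,3),int(b)) for a,b in zip(e,h) if b>40])
    zt={"plug":.107,"rod":.126}[f]; X=roi[abs(roi[:,2]-zt)<.006]
    m=np.linalg.norm(X[:,:2]-np.median(X[:,:2],0),axis=1)<.03; X=X[m]; xy=(X[:,:2]*1000).astype(np.float32)
    print(len(X),np.median(X[:,2]),cv2.minEnclosingCircle(xy),cv2.minAreaRect(xy),xy.mean(0))
```

```text
plug [(np.float64(0.0), 88), (np.float64(0.016), 163), (np.float64(0.068), 294), (np.float64(0.084), 104), (np.float64(0.088), 390), (np.float64(0.092), 7155), (np.float64(0.096), 245), (np.float64(0.1), 164), (np.float64(0.104), 1090), (np.float64(0.108), 127)]
1324 0.10698819857829875 ((549.4624633789062, -37.04906463623047), 20.69590187072754) ((549.5175170898438, -37.08330154418945), (40.46636962890625, 40.60893249511719), 8.644465446472168) [548.7245  -37.08996]
rod [(np.float64(0.0), 3062), (np.float64(0.048), 3644), (np.float64(0.052), 241), (np.float64(0.056), 382), (np.float64(0.124), 876)]
916 0.12623668967277868 ((502.6938171386719, 281.69879150390625), 15.71362018585205) ((503.1084289550781, 281.4479675292969), (23.922313690185547, 24.2384033203125), 77.13227844238281) [502.1879  281.48032]
```

Plug mouth fits at (549.5, -37.1) mm. The rod head is at (503.1, 281.4) mm, yaw 77°. A second plug view with the wrist turned by half a turn should cancel the hand-eye bias. Then I'll grasp the rod.

Run:
```python
from h import *
ctrl.reach([.5494,-.037,.215],rot(-np.pi/2)); shot("plug2")
n=np.load("pics/plug2.npz");K,Rw,c=cam("wrist",(n["pos"],n["rot"]));d=n["d"]
v,u=np.mgrid[:420,:560];P=np.stack([(u-K[0,2])/K[0,0]*d,(v-K[1,2])/K[1,1]*d,d],-1)@Rw.T+c
X=P[d>0];X=X[(abs(X[:,2]-.107)<.006)&(np.hypot(X[:,0]-.5494,X[:,1]+.037)<.03)];xy=(X[:,:2]*1000).astype(np.float32)
print(len(X),np.median(X[:,2]),cv2.minEnclosingCircle(xy),cv2.minAreaRect(xy))
a=np.deg2rad(77.13)
ctrl.reach([.5031,.2815,.19],rot(a)); ctrl.move_l([.5031,.2815,.089],v=.08)
print(ctrl.read_state()["contact_force"]); hand.gripper_close(40)
s=ctrl.read_state();print(s["opening"],s["contact_force"],s["tool_pos"])
ctrl.move_l([.5031,.2815,.20],v=.12); ctrl.sleep(.3)
s=ctrl.read_state();print(s["t"],s["opening"],s["contact_force"],s["ft_torque"],s["joint_pos"])
p,_,_=shot("held")
```

```text
1326 0.10699000855956586 ((551.070556640625, -36.45479202270508), 20.64507484436035) ((551.0149536132812, -36.34521484375), (40.39088821411133, 40.487911224365234), 53.790504455566406)
[0.60031634 0.14097925 0.20349408]
0.02342594124529407 [ 0.20851934  0.89427556 -0.44051867] [0.50310868 0.28160528 0.08893979]
12.0583 0.02407745883470623 [-0.24963091  0.71010239 -2.14934642] [-0.00185401 -0.03033126  0.04207289] [ 3.73344841e-01  1.22787307e-01  1.68118734e+00 -4.52997894e-06
  1.33864928e+00 -9.72786805e-01]
```

View pics/held.png

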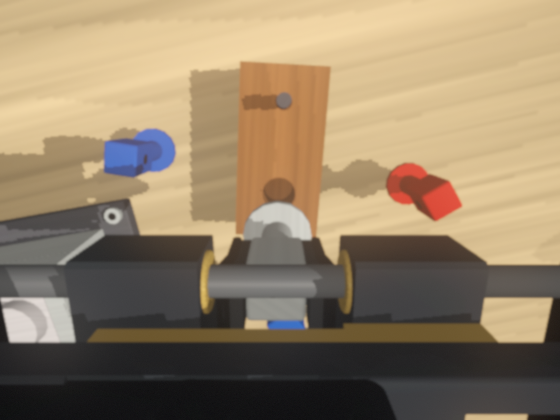

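Held: the head is square between the pads with opening 24 mm, and the collar is below at about (278,225). The block and decoys are undisturbed. Next I'll move over the plug and lower the rod until it touches.

```bash
cat >> h.py <<'E'
PX=np.array([.55025,-.03675]);A0=np.deg2rad(77.13);OFF=.00065
def tcp(a,z,dxy=(0,0)): # TCP putting rod axis on the plug axis at jaw yaw a
    n=np.array([np.sin(a),-np.cos(a)]);return [*(PX-OFF*n+dxy),z]
def st():
    s=ctrl.read_state();return s,s["contact_force"],s["tool_pos"][2]
E
python3 - <<'E'
from h import *
ctrl.move_l([.5031,.2815,.235],v=.15)
ctrl.reach(tcp(A0,.235),rot(A0)); ctrl.move_l(tcp(A0,.180),v=.1); ctrl.sleep(.3)
s,f0,_=st();print(s["t"],f0,s["tool_pos"],tcp(A0,.18),s["joint_pos"][5])
z=.180
while z>.148:
    z-=.001; ctrl.move_l(tcp(A0,z),v=.02); s,f,zz=st()
    if z<.166: print(round(s["t"],2),round(z,4),round(zz,4),np.round(f-f0,1),np.round(s["ft_torque"],2))
    if f[2]-f0[2]>4: break
E
```

```text
14.7167 [ 0.62248935 -0.43997711 -2.41361052] [ 0.55001969 -0.03670387  0.18068665] [np.float64(0.5496163293298642), np.float64(-0.036605219193918494), 0.18] -1.5558612484349261
18.22 0.166 0.1659 [-0.9  0.3 -0.6] [ 0.01 -0.01  0.  ]
18.47 0.165 0.1649 [ 0.2 -0.7 -0.4] [-0.01 -0.    0.04]
18.72 0.164 0.1639 [-0.9  0.7 -0.8] [-0.04 -0.02  0.01]
18.97 0.163 0.1629 [-0.6  0.4 -0.8] [0.03 0.03 0.04]
19.22 0.162 0.1619 [-0.5  0.4 -0.9] [-0.01  0.   -0.03]
19.47 0.161 0.1609 [-0.2 -0.5  0. ] [-0.   -0.02  0.05]
19.72 0.16 0.1599 [-0.5  0.3 -0.7] [-0.01 -0.03  0.02]
19.97 0.159 0.1589 [-0.8  0.5  0.3] [ 0.02  0.02 -0.  ]
20.22 0.158 0.1579 [-0.9  0.5  0.3] [ 0.03  0.04 -0.05]
20.47 0.157 0.1569 [-0.7 -0.4  0.3] [-0.02  0.05  0.02]
20.72 0.156 0.1559 [-0.8  0.1  0.4] [ 0.03 -0.02 -0.04]
20.97 0.155 0.1549 [-1.  -0.  -1.5] [-0.01  0.03  0.01]
21.22 0.154 0.1544 [-2.1  0.6  2.6] [0.04 0.14 0.  ]
21.47 0.153 0.1542 [-2.7  0.9  8.4] [0.07 0.56 0.03]
```

Contact came with the collar about 8.3 mm above the mouth, so I expect about 1.9 rad of turning. I'll screw it in under force control.

```bash
cat > screw.py <<'E'
from h import *
import sys
def run(a,nmax,step=-.12,zstop=.1455):
    b=-2.4
    for i in range(nmax):
        s,f,zz=st(); fz=f[2]-b
        if fz>12: print("high"); break
        # command a push of about 3 N (7 N/mm) below the actual height, following the pitch
        zc=zz+.0043*step*(1 if i else .0)-.0004
        a+=step; t=tcp(a,zc)
        q=ctrl.inverse_kinematics(t,rot(a)); ctrl.movej(q)
        s,f,zz=st()
        print(round(s["t"],2),"turn",round(A0-a,2),"zc",round(zc,4),"z",round(zz,4),np.round(f-[.6,-.4,b],1),np.round(s["ft_torque"],2),round(s["joint_pos"][5],2))
        if zz<zstop+.0008 and f[2]-b>6: print("seat?");break
        if np.abs(f[:2]).max()>12 or abs(f[2]-b)>12: print("stop");break
    return a
E
python3 - <<'E'
from screw import *
print(run(A0,8))
E
```

```text
21.72 turn 0.12 zc 0.1538 z 0.1539 [-0.1  1.3  3. ] [ 0.05 -0.03  0.01] -1.44
21.97 turn 0.24 zc 0.153 z 0.1534 [-1.3 -0.5  4. ] [ 0.   -0.08  0.02] -1.32
22.22 turn 0.36 zc 0.1525 z 0.1528 [-0.2  0.   4.9] [-0.12 -0.25  0.02] -1.2
22.47 turn 0.48 zc 0.1519 z 0.1523 [ 0.5 -0.4  5.7] [-0.13 -0.13  0.04] -1.08
22.72 turn 0.6 zc 0.1514 z 0.1518 [-0.2 -0.6  5.7] [-0.16 -0.13  0.02] -0.96
22.97 turn 0.72 zc 0.1508 z 0.1512 [0.  0.4 7.3] [-0.22 -0.08 -0.05] -0.84
23.22 turn 0.84 zc 0.1502 z 0.1506 [ 0.5 -0.3  7.6] [-0.29 -0.08 -0.03] -0.72
23.47 turn 0.96 zc 0.1497 z 0.1501 [-0.6  1.2  7.8] [ 0.03 -0.15 -0.01] -0.6
0.38617245206322637
```

It follows the pitch cleanly at 0.54 mm per 0.12 rad. I'll continue with less push and watch for the seat.

```bash
sed -i 's/-\.0004/-.0001/; s/zc=zz+.0043\*step\*(1 if i else .0)/zc=zz+.0043*step/' screw.py
python3 - <<'E'
from screw import *
a=run(A0-.96,5); a=run(a,10,step=-.08,zstop=.146); print(a)
E
```

```text
23.72 turn 1.08 zc 0.1495 z 0.1496 [0.1 1.6 7.6] [ 0.02 -0.11  0.03] -0.48
23.97 turn 1.2 zc 0.149 z 0.1491 [0.7 0.  6.6] [-0.08 -0.18 -0.  ] -0.36
24.22 turn 1.32 zc 0.1485 z 0.1485 [-0.5  0.9  7.4] [-0.08  0.02 -0.12] -0.24
24.47 turn 1.44 zc 0.1479 z 0.1481 [-0.5  1.2  8. ] [-0.11  0.02 -0.07] -0.12
24.72 turn 1.56 zc 0.1475 z 0.1476 [-0.  -0.5  7.4] [-0.22  0.06 -0.07] -0.0
24.97 turn 1.64 zc 0.1471 z 0.1472 [-0.1 -0.   6.5] [-0.26  0.02 -0.07] 0.08
25.22 turn 1.72 zc 0.1468 z 0.1469 [-0.8 -0.6  8.7] [-0.2   0.11 -0.06] 0.16
25.47 turn 1.8 zc 0.1465 z 0.1466 [-0.6 -0.1  7.9] [-0.19  0.04 -0.02] 0.24
seat?
-0.45382754793677366
```

```bash
sed -i 's/-\.0001/+.0002/; s/fz>12/fz>13/;s/>12 or abs(f\[2\]-b)>12/>12 or abs(f[2]-b)>13/' screw.py
python3 - <<'E'
from screw import *
a=run(-.4538,6,step=-.06,zstop=.14); print(a); ctrl.sleep(.2); s,f,z=st(); print(s["t"],z,f,s["ft_torque"],s["opening"],s["joint_pos"][5])
p,_,_=shot("seat")
E
```

```text
25.72 turn 1.86 zc 0.1466 z 0.1464 [-0.8 -0.4  7.1] [-0.2  0.   0. ] 0.3
25.97 turn 1.92 zc 0.1463 z 0.1461 [-0.5 -0.   6. ] [-0.2  -0.02 -0.  ] 0.36
26.22 turn 1.98 zc 0.1461 z 0.1459 [-0.7  0.3  5.1] [-0.16  0.05 -0.06] 0.42
26.47 turn 2.04 zc 0.1459 z 0.1458 [-1.3 -0.2  6.1] [-0.18  0.2  -0.07] 0.48
26.72 turn 2.1 zc 0.1457 z 0.1457 [-1.7 -0.3  6.7] [-0.33  0.54  0.03] 0.54
26.97 turn 2.16 zc 0.1457 z 0.1457 [-3.1 -0.6  7.5] [-0.26  0.74  0.  ] 0.6
-0.8138000000000003
27.1667 0.14565811358732642 [-1.70903555 -2.1039197   5.64921258] [-0.32776656  0.74796378 -0.06794565] 0.023942075399300544 0.6025107296070255
```

View pics/seat.png

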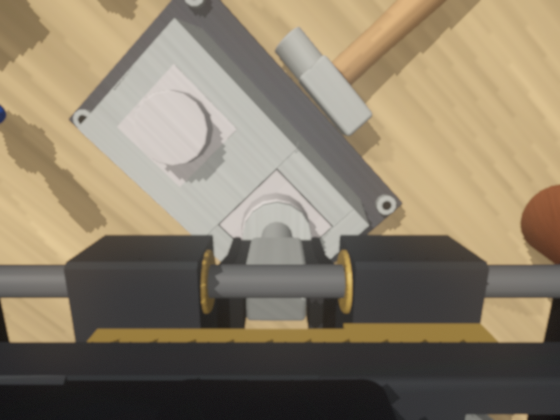

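The collar has seated: it meets the plug face at about (275,225). z stopped at 0.1457 after 2.16 rad, with about 7 N on it. Next is the straight pull.

Run:
```python
from h import *
hand.gripper_close(60); s,f,z=st(); p=s["tool_pos"].copy(); print(s["t"],p,f)
for dz in (.001,.002,.003,.006,.012,.018,.024,.03,.04,.055):
    ctrl.move_l([p[0],p[1],p[2]+dz],v=.02); s,f,z=st(); print(round(s["t"],2),dz,round(z-p[2],4),np.round(f,1),round(s["opening"],4))
    if abs(f[2])>26: print("stop");break
shot("pulled"); i=imaging.capture("scene")[0]; cv2.imwrite("pics/sc2.png",cv2.resize(i[100:320,180:460],None,fx=2.5,fy=2.5))
```

```text
27.4333 [ 0.55026131 -0.03645062  0.14568946] [-2.16650598 -0.70636223  4.93922353]
27.68 0.001 0.0001 [ 1.1 -0.8 -2.8] 0.0233
27.93 0.002 0.0005 [  2.1  -0.6 -12.4] 0.0237
28.18 0.003 0.0012 [  3.4  -0.9 -18.8] 0.0241
28.48 0.006 0.005 [  0.7  -0.1 -20.4] 0.0236
28.93 0.012 0.0123 [ -3.2   1.5 -16.9] 0.0234
29.38 0.018 0.0206 [-3.4  0.9 -5.2] 0.0235
29.83 0.024 0.0249 [ 0.4  0.3 -4.5] 0.0233
30.28 0.03 0.0302 [-0.3  0.4 -5.2] 0.0234
30.93 0.04 0.0401 [-0.3  0.3 -5.4] 0.0235
31.83 0.055 0.0549 [-0.8  0.1 -4.8] 0.0237
```

View pics/sc2.png

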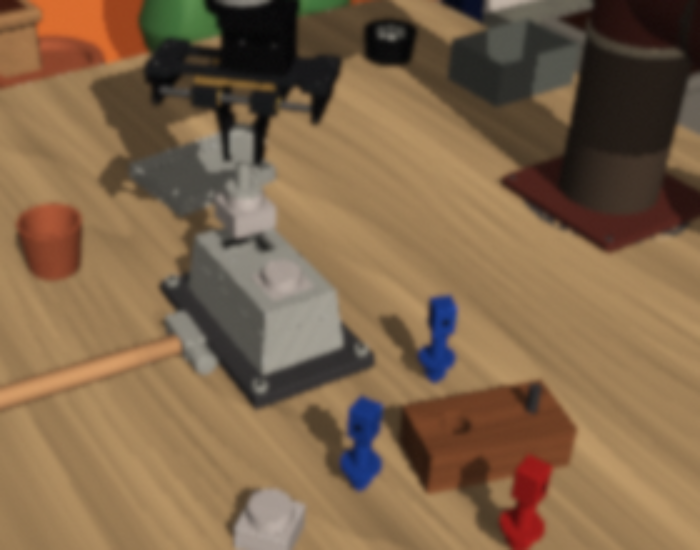

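The plug hangs upright on the rod above the open pocket, at about (245,215) in the crop. The wrist load of about 5 N matches rod plus plug. Next I'll move it to the tray.

Run:
```python
from h import *
a=-.8138; T=[.4442,-.329]
s=ctrl.read_state();p=s["tool_pos"]; ctrl.move_l([p[0],p[1],.215],v=.1)
ctrl.move_l([*T,.19],v=.15); ctrl.move_l([*T,.098],v=.08); ctrl.sleep(.2)
s,f0,_=st();print(s["t"],f0)
z=.098
while z>.08:
    z-=.001; ctrl.move_l([*T,z],v=.02); s,f,zz=st()
    if f[2]-f0[2]>4: break
print(s["t"],z,zz,f,s["ft_torque"])
hand.release(); ctrl.sleep(.3); s,f,zz=st(); print(f,zz)
ctrl.move_l([*T,.2],v=.1); ctrl.sleep(.3); shot("fin"); n=np.load("pics/fin.npz")
i=imaging.capture("scene")[0]; cv2.imwrite("pics/sc3.png",np.hstack([cv2.resize(i[90:300,150:430],None,fx=1.4,fy=1.4),cv2.resize(n["p"],(392,294))])); print(ctrl.read_state()["t"],ctrl.read_state()["contact_force"])
```

```text
35.9583 [-0.06461433 -0.03767821 -5.32582236]
39.7083 0.08299999999999999 0.08368116772477364 [-0.68915559  1.91922906  2.85569665] [ 0.47445249  0.36516896 -0.01531982]
[0.06366661 0.41844027 0.18267997] 0.08297792407667924
42.9583 [-0.67714777  0.28203959  0.41047149]
```

View pics/sc3.png

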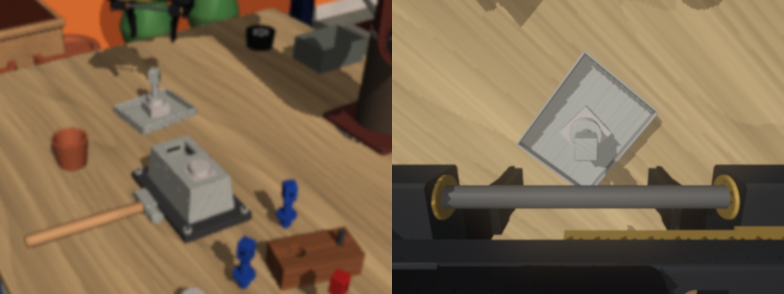

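The plug stands upright in the tray with the rod still in it, at (155,95) in the scene crop and (586,135) in the wrist crop. The gripper is clear, so I'm handing in.

```bash
python3 -c "
from bench import hand_in; print(hand_in())"
```

```text
the job is handed in; nothing more can be done
None
```

The plug is out of the die and standing upright in the steel tray with the rod still screwed in. The job was handed in at about 43 s; `hand_in` gives no verdict.

- **Screwing in:** the rod met the thread with its collar about 8 mm above the plug. About 2.16 rad clockwise under force control brought it to its seat. Measured push stayed under about 9 N, and z stopped at 0.1457 against the 0.146 I expected.
- **Pulling:** the wrist force peaked at about 20 N, including roughly 5 N of rod and plug weight, so I estimate the rod and plug stayed below the 25 N limit. I had no direct reading of that contact force.
- **Last checks:** the final scene and wrist pictures show the plug upright near the tray's middle, the gripper open and clear, and the pot, mallet and drift in place. The spare plug is mostly outside that last crop; I last saw it in the picture taken during the pull. I judged the plug's upright stance and height by eye and by contact height, and did not measure them separately. No check failed or disagreed.

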